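# Set out the seasoning corner round the wide tin and the clip-top jar

## Robot

A 6-joint arm with a two-finger parallel gripper is mounted at the origin on a cart in front of the work surface, level with it; the furniture and walls round the work are solid. World frame = base frame: x ahead of the robot, y to its left, z up, the work surface at z = 0. Lengths are in m, angles in degrees, forces in N, time in s.
With the tool pointing down it reaches from about 0.3 to 0.75 m from the base axis. Payload 8.5 kg.
Tool frame: the origin (TCP) lies at the very end of the fingers, on their centre line; the grasp point (between the pads) lies 19 mm behind it (env.grasp_offset is the distance from the TCP to the grasp point, in m); y points along the fingers, z is the direction in which the jaws open and shut, and the axes are right-handed (so a half turn about y gives the same grasp; the last joint's range is limited). The gripper opens to 85 mm and grips with 20 to 120 N. Pads are 22 mm wide; open, the fingers measure 114 mm over their backs; the gripper's body (76 mm by 85 mm) begins 54 mm behind the grasp point. The pads swing forward as they close: fully open they stand 13 mm farther back than shut.
Start: joints at [60.716, 21.807, 74.336, -0, 83.858, -12.336], TCP at [0.16, 0.526, 0.231] pointing down, gripper open.
Joint ranges: [-178.18, 178.18], [-50.72, 133.34], [12.68, 142.11], [-81.47, 261.47], [9.98, 163.14], [-165.26, 165.26]. Speed limits (degrees/s): [136.94, 136.94, 180, 180, 180, 180].

## Interface

Orientations are given as a 3x3 rotation matrix whose columns are the frame's x, y, z axes.
In Python, from rig import env gives the robot as it stands. The module is installed in compiled form; this text tells all that it offers.
- The arm moves only by the shell command python3 -m pendant 'ROWS' [FORCE]. ROWS is JSON, a list of rows, each a list of 3 entries, a list of its own where there are three numbers: the shift along the world's x, y, z as a fraction of full scale, then the turn about the world's z as a fraction of full scale, then the opening, from 0 (shut) to 1 (fully open). A call has 1 to 12 rows; each row shifts and turns the commanded pose from where the row before left it; what a row does not reach is not made up. Full scale, the value 1, is 30 mm for a shift and 5 degrees for a turn. A row lasts 1/12 s, in which the tool goes at most 41.7 mm and 7.16 degrees, less where a joint would pass 70% of its speed; a pose out of reach is approached as far as the arm can. A call with a number of a shift or a turn outside -1 to 1 is refused whole. A call with a gripper value outside its range is refused whole. The fingers move at their own pace and stop on an object; FORCE is the grip in N (left out, the last holds). Time passes only in rows, so rows that do not move let the fingers close. It gives the time, the measured TCP pose, the force and the opening at its end, in the units of the state.
- env.observe(): the state, without advancing time (a new reading comes with each control period).
- env.get_image(name): name is "side" or "top"; returns (picture, depth): 384x512x3 uint8, red, green, blue; 384x512 float32, m along the optical axis (not along the pixel's ray), 0 where there is no reading.
- env.camera_model(name): a dict with "camera_matrix" (3x3 intrinsics, pixels), "R" (3x3) and "t" (3): a world point X has camera coordinates R X + t. Camera axes: x right, y down, z forward; pixel columns grow to the right and rows downward; lengths in m; the calibration is good to about 2 mm. A picture is of the moment at which its call begins. camera_model takes no time and is no camera call.
- env.close_job(): hands the job in, once; it reports no verdict.
The state is a dict: "time_s": time; "q": joint angles; "qvel": joint speeds; "joint_efforts": joint torques, N m; "position": TCP position; "tool_rot": TCP orientation; "ft_force": force on the tool from outside, world axes, zero at the start; "wrist_torque": the same for the moment, N m; "grip_width": finger opening in m.
Only numpy, scipy, OpenCV 4.12 (cv2) and the standard library are available. Lean on these libraries where they do the work, as an engineer would, in place of code of your own. Each camera call takes 0.05 s, during which the arm holds its last target.

## Task

Set out the cook's seasoning corner round the wide tin and the clip-top jar, which stay where they are: stand the yellow-capped spice jar midway between the two, and the red-capped spice jar directly in front of it (straight towards the robot's edge of the worktop) with a gap of about 3 cm between them. Stand the grey shaker directly in front of the wide tin, also with a gap of about 3 cm, and stack the small blue tin upright in the middle of the wide tin's top. Everything ends upright and released, and the other things on the worktop are left alone.

Things in the scene. Friction and masses are not known exactly. Their poses are not given: they have to be found in the camera images.
- yellow_jar_mid (a point): The yellow-capped spice jar: square-shouldered glass jar with yellow-brown contents and an ochre-yellow cap, 42 mm across at cap and body, 96 mm high, 0.11 kg. Loose, upright. Point: on its axis half-way up, 48 mm above its base; z is its upright axis.
- red_jar_mid (a point): The red-capped spice jar: round, red cap, 45 mm across at the cap (42 mm at the body), 106 mm high, 0.11 kg. Loose, upright. Point: on its axis half-way up, 53 mm above its base; z is its upright axis.
- shaker_mid (a point): The grey shaker: small glass pepper shaker with dark grey contents and a round-topped grey cap, 44 mm across at the base, about 34 mm at the cap (which begins 66 mm up), 90 mm high, 0.1 kg. Loose, upright (its slightly uneven foot lets it lean about 2 degrees). Point: on its axis half-way up, 45 mm above its base; z is its upright axis.
- blue_tin_mid (a point): The small blue tin: slim food tin with a mostly blue label (whitish on its back) and a plain metal lid, 57 mm across, 72 mm high, 0.18 kg. Loose, upright, flat ends. (Two more tins at the far back left corner, out of reach, are not meant.) Point: on its axis half-way up, 36 mm above its base; z is its upright axis.
- wide_tin_mid (a point): The wide tin: low food tin with a white, red and green label, 75 mm across, 58 mm high, flat top at z = 0.058. It stays where it is (it does not move). A wall shelf overhangs the back of the worktop: its underside is 0.57 m up and its edge lies at x = 0.595. Point: on its axis half-way up, 29 mm above the worktop; its x axis points straight away from the robot towards the wall (at right angles to the worktop's front edge), y to the left as the robot sees it, z up.
- clip_jar_mid (a point): The clip-top glass jar with white contents and a copper-coloured wire clip, about 102 mm across the glass (111 mm with hinge and clip), 113 mm high, 0.9 kg, loose but to be left standing. It stands in a row with the wide tin, 270 to 290 mm to the left or to the right of it (centre to centre) and at most 15 mm nearer or farther. Point: on the axis of the glass half-way up, 56 mm above the worktop.
- garlic_mid (a point): Garlic bulb, a bystander, 54 mm across, 55 mm high, loose on the worktop behind the row, under the edge of the wall shelf, to be left alone. Point: its centre, 27 mm above its base.
- onion_mid (a point): Red onion, a bystander, 78 mm across, 84 mm high, loose on the worktop at the back left, to be left alone. Point: its centre, 42 mm above its base.
Things that resemble listed ones, but are neither listed nor needed, are in the scene too. There is more than one size of the part that bears red_jar_mid; the job needs the larger. What is shaped like the part that bears blue_tin_mid but purple is not meant.

How it is judged:
By the outcome, as a careful person would: the job done as asked, in the order asked, and still so for the second after the job is handed in, with the robot touching nothing.
It also fails if it takes over 99 s, if anything falls off the work surface, if the arm or the gripper's body presses on something with over 40 N, if the wrist force passes 120 N, or if a joint passes its speed limit or range.

## Working session

There is one attempt and no reset: what is moved stays moved. The work goes in short steps, Python scripts to look and compute and a shell command to move; the robot and the scene stay as the last step left them, time stands still between calls to the robot, and variables do not carry over. Pictures are saved under pics/ and viewed, and the job is handed in when it is done.

```bash
mkdir -p pics; cat > h.py <<'E'
import numpy as np, cv2
from rig import env
def snap(name,tag):
    im,d=env.get_image(name); cv2.imwrite(f'pics/{tag}.png',im[:,:,::-1]); np.savez(f'pics/{tag}.npz',im=im,d=d); 
    return im,d
def cloud(name,d):
    m=env.camera_model(name);K=np.array(m['camera_matrix']);R=np.array(m['R']);t=np.array(m['t'])
    v,u=np.mgrid[:d.shape[0],:d.shape[1]]
    P=np.stack([(u-K[0,2])/K[0,0]*d,(v-K[1,2])/K[1,1]*d,d],-1)
    return (P-t)@R
E
python3 - <<'E'
from h import *
for n in('side','top'):
    im,d=snap(n,n+'0'); m=env.camera_model(n); R=np.array(m['R']);print(n,-R.T@np.array(m['t']),R[2],(d>0).mean())
s=env.observe();print(s['time_s'],s['position'],np.round(s['tool_rot'],3),s['grip_width'])
E
```

```text
side [-0.3021721  -1.18007284  1.00059561] [ 0.48401649  0.69203897 -0.53554655] 0.995941162109375
top [ 0.36351336 -0.00275982  1.36822714] [ 0.1103585  -0.005618   -0.99387597] 0.9960072835286459
0.1 [0.16019148 0.52588676 0.23078909] [[ 0.957 -0.001  0.291]
 [-0.291 -0.001  0.957]
 [-0.    -1.    -0.001]] 0.08533441215852697
```

View pics/side0.png

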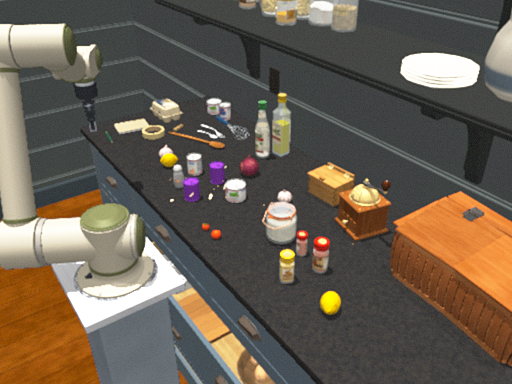

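View pics/top0.png

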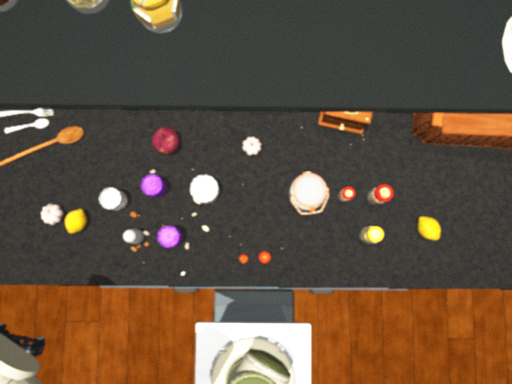

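The top view shows the wide tin at (204,189), clip jar (309,192), two red caps at (383,193) and (347,193), yellow cap (374,234), shaker (132,236), a whitish-lidded tin at (112,198), and purple ones at (152,185) and (168,236). Next I'll enlarge and measure.

```bash
python3 - <<'E'
from h import *
a=np.load('pics/side0.npz');im=a['im']
c1=cv2.resize(im[140:220,150:260],None,fx=5,fy=5,interpolation=cv2.INTER_CUBIC)
c2=cv2.resize(im[185:295,250:350],None,fx=4,fy=4,interpolation=cv2.INTER_CUBIC)
cv2.imwrite('pics/c1.png',c1[:,:,::-1]);cv2.imwrite('pics/c2.png',c2[:,:,::-1])
from scipy import ndimage as ni
for n in('top','side'):
    d=np.load(f'pics/{n}0.npz')['d'];im=np.load(f'pics/{n}0.npz')['im'];P=cloud(n,d)
    ok=(d>0)&(P[...,2]>0.012)&(P[...,2]<0.2)&(P[...,0]>0.2)&(P[...,0]<0.75)&(abs(P[...,1])<0.75)
    L,k=ni.label(ok)
    print(n)
    for i in range(1,k+1):
        mm=L==i
        if mm.sum()<25: continue
        p=P[mm];v,u=np.nonzero(mm);zt=np.percentile(p[:,2],98)
        t=p[p[:,2]>zt-.012]
        print('px',int(u.mean()),int(v.mean()),'n',mm.sum(),'zmax %.3f'%zt,'bb',np.round(p.min(0),3)[:2],np.round(p.max(0),3)[:2],'topmid',np.round((t.min(0)+t.max(0))/2,3)[:2],'topsize',np.round(np.ptp(t,axis=0)[:2],3), im[mm].mean(0).astype(int))
# front edge
d=np.load('pics/top0.npz')['d'];P=cloud('top',d)
e=[]
for u in range(20,500,15):
    c=P[:,u]; g=(abs(c[:,2])<0.01)
    if g.any(): e.append((c[g][:,1][-1],c[g][:,0].min()))
e=np.array(e);print(np.round(e,3)[::4].tolist());print(np.polyfit(e[:,0],e[:,1],1), np.median(P[250:280,100:400,2]))
E
```

```text
top
px 17 112 n 43 zmax 0.020 bb [0.737 0.657] [0.747 0.716] topmid [0.742 0.686] topsize [0.01  0.059] [246 246 241]
px 347 119 n 751 zmax 0.121 bb [ 0.694 -0.313] [ 0.749 -0.185] topmid [ 0.712 -0.249] topsize [0.033 0.128] [169 106  50]
px 464 128 n 3113 zmax 0.179 bb [ 0.65  -0.739] [ 0.746 -0.449] topmid [ 0.682 -0.556] topsize [0.057 0.206] [167  95  44]
px 165 140 n 585 zmax 0.075 bb [0.622 0.217] [0.7  0.29] topmid [0.659 0.259] topsize [0.043 0.041] [162  63  77]
px 251 145 n 255 zmax 0.049 bb [ 0.626 -0.015] [0.677 0.036] topmid [0.65  0.012] topsize [0.037 0.037] [242 233 223]
px 307 192 n 1184 zmax 0.116 bb [ 0.455 -0.197] [ 0.565 -0.096] topmid [ 0.509 -0.147] topsize [0.096 0.094] [242 229 211]
px 152 185 n 423 zmax 0.075 bb [0.5   0.254] [0.556 0.31 ] topmid [0.528 0.282] topsize [0.056 0.056] [198 106 220]
px 203 188 n 633 zmax 0.062 bb [0.482 0.103] [0.559 0.177] topmid [0.523 0.141] topsize [0.073 0.072] [249 249 247]
px 379 194 n 350 zmax 0.111 bb [ 0.488 -0.366] [ 0.531 -0.322] topmid [ 0.51  -0.345] topsize [0.041 0.043] [218 136 101]
px 345 193 n 163 zmax 0.083 
[... 2417 characters left out ...]
ize [0.031 0.029] [235  89  31]
px 301 242 n 224 zmax 0.078 bb [ 0.491 -0.276] [ 0.525 -0.242] topmid [ 0.508 -0.258] topsize [0.034 0.033] [177 109  89]
px 319 253 n 479 zmax 0.106 bb [ 0.482 -0.372] [ 0.53  -0.325] topmid [ 0.507 -0.349] topsize [0.046 0.047] [172 106  81]
px 286 265 n 427 zmax 0.097 bb [ 0.372 -0.351] [ 0.419 -0.302] topmid [ 0.398 -0.325] topsize [0.042 0.042] [189 167  91]
px 329 302 n 371 zmax 0.055 bb [ 0.384 -0.523] [ 0.443 -0.47 ] topmid [ 0.418 -0.493] topsize [0.049 0.046] [229 206   5]
[[0.656, 0.252], [0.49, 0.25], [0.318, 0.253], [0.143, -0.011], [-0.021, 0.095], [-0.188, 0.252], [-0.357, 0.254], [-0.528, 0.252]]
[-0.00091419  0.19881204] 0.00038299085644493357
```

View pics/c1.png

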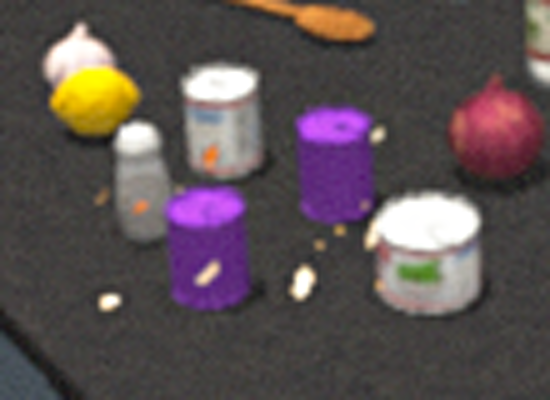

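View pics/c2.png

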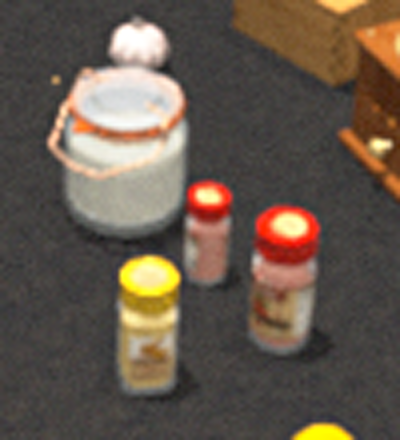

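The crops confirm the targets:
- **Red jar:** the large one at side (319,253), with a cap at 0.106 m. The one at (301,242) is only 0.08 m.
- **Blue tin:** the non-purple tin at side (193,162), with a metal lid, whitish back and a bit of blue label. It is 56 mm across and 72 mm high.

Next I'll refine the centres and check whether the crumbs have height.

```bash
cat >> h.py <<'E'
from scipy.optimize import least_squares
def topfit(P,d,c,h,r,bz=0.0,tol=0.010):
    """centre of top disc: points within tol of height h near c -> min enclosing circle & centroid"""
    ok=(d>0)&(abs(P[...,2]-h-bz)<tol)&(np.hypot(P[...,0]-c[0],P[...,1]-c[1])<r*1.5)
    p=P[ok][:,:2].astype(np.float32)
    (cx,cy),R=cv2.minEnclosingCircle(p)
    return np.round([cx,cy,R,*p.mean(0)],4),len(p),np.round(np.median(P[ok][:,2]),4)
OB={'yel':((.4,-.322),.096,.021),'red':((.51,-.346),.106,.0225),'shk':((.39,.334),.09,.012),'blu':((.491,.394),.072,.0285),'wide':((.522,.140),.058,.0375),'clip':((.508,-.148),.113,.05)}
E
python3 - <<'E'
from h import *
for n in('top','side'):
    d=np.load(f'pics/{n}0.npz')['d'];P=cloud(n,d)
    for k,(c,h,r) in OB.items(): print(n,k,r,*topfit(P,d,c,h,r,tol=.007))
    print('table',np.median(P[(abs(P[...,0]-.42)<.03)&(abs(P[...,1]-.05)<.05)&(abs(P[...,2])<.02)][:,2]))
im=np.load('pics/top0.npz')['im'];d=np.load('pics/top0.npz')['d'];P=cloud('top',d)
for u,v in((206,228),(194,214),(145,233),(134,214),(134,249),(147,245),(184,273)):print(u,v,np.round(P[v,u],3),np.round(P[v-3:v+4,u-3:u+4,2].max(),3))
c=cv2.resize(im[150:290,90:420],None,fx=2.4,fy=2.4,interpolation=cv2.INTER_CUBIC);cv2.imwrite('pics/c3.png',c[:,:,::-1])
E
```

```text
top yel 0.021 [ 0.4007 -0.3218  0.0206  0.4005 -0.3214] 190 0.0962
top red 0.0225 [ 0.5097 -0.345   0.0225  0.5097 -0.3441] 213 0.1065
top shk 0.012 [0.3897 0.3339 0.0159 0.3892 0.3336] 96 0.0872
top blu 0.0285 [0.4895 0.3938 0.0297 0.4909 0.3943] 322 0.0698
top wide 0.0375 [0.5218 0.1417 0.0384 0.5232 0.1411] 545 0.0558
top clip 0.05 [ 0.5095 -0.1466  0.0493  0.5147 -0.1457] 797 0.1103
table 0.0006278793701592828
side yel 0.021 [ 0.3965 -0.3248  0.0232  0.3968 -0.3258] 117 0.0936
side red 0.0225 [ 0.5082 -0.3486  0.0244  0.5061 -0.3494] 125 0.1038
side shk 0.012 [0.3866 0.3335 0.0122 0.3861 0.3312] 13 0.0856
side blu 0.0285 [0.4839 0.3931 0.0347 0.4864 0.3909] 69 0.0676
side wide 0.0375 [0.5237 0.1359 0.0446 0.5193 0.138 ] 157 0.0538
side clip 0.05 [ 0.5086 -0.1502  0.0469  0.5092 -0.1512] 249 0.1088
table -0.002166633872005707
206 228 [0.413 0.132 0.047] 0.052
194 214 [0.451 0.165 0.053] 0.053
145 233 [0.398 0.299 0.047] 0.056
134 214 [0.449 0.331 0.048] 1.368
134 249 [0.353 0.328 0.046] 0.054
147 245 [ 0.365  0.304 -0.003] 1.368
184 273 [0.287 0.195 0.002] 0.052
```

View pics/c3.png

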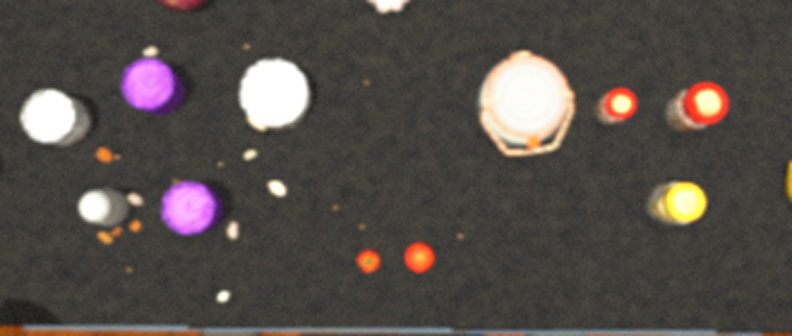

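```bash
python3 - <<'E'
from h import *
im=np.load('pics/side0.npz')['im'];d=np.load('pics/side0.npz')['d'];P=cloud('side',d)
for x,y in((208,274),(107,300),(302,282),(205,155),(140,207),(210,155),(378,132),(372,235),(101,196),(320,245),(340,230)):
    u,v=150+x//5,140+y//5; print(u,v,im[v,u],np.round(P[v,u],3))
c=cv2.resize(im[150:215,155:255],None,fx=8,fy=8,interpolation=cv2.INTER_NEAREST);cv2.imwrite('pics/c4.png',c[:,:,::-1])
im=np.load('pics/top0.npz')['im'];d=np.load('pics/top0.npz')['d'];P=cloud('top',d)
z=np.round(P[222:236,198:216,2]*1000).astype(int);print(z)
E
```

```text
191 194 [240 207 179] [0.365 0.187 0.045]
171 200 [255 255 248] [0.289 0.194 0.045]
210 196 [255 255 255] [0.413 0.134 0.047]
191 171 [225 120  47] [0.446 0.335 0.044]
178 181 [227 134  73] [0.372 0.301 0.041]
192 171 [236 128  43] [0.448 0.33  0.046]
225 166 [217 202 172] [0.569 0.283 0.05 ]
224 187 [255 246 215] [0.486 0.158 0.046]
170 179 [135 109  74] [0.351 0.325 0.046]
214 189 [141 117  85] [0.484 0.23  0.002]
218 186 [160 129  87] [ 0.513  0.249 -0.005]
[[ 1  4 -2 -2 -7  1 -2  2  3  0  1  2  0  9 -1  1  5  0]
 [ 1  0 -1 -2  6  1  2  3 -5 -1  0  0 -1  0 -2  2  4  3]
 [ 0  0  0  0 -2  7 -5 -4  0 -3  1  0  1  8  4 -1 -1  2]
 [ 0  4  2  4  2  2  1 -2  2 -2 -5  0  5  0 -3 -4  1  0]
 [ 3  1 -2  3 43 51 49 48  2  2 -1 -1 -2  0 -1  0  1  6]
 [-3  0 -4  2 53 48 47 50 48 -2 -3  6  3  0  1  2 -2  0]
 [-1  2  0 -2 -4 52 48 47 47 45  3  0 -1  3  1  1 -1 -2]
 [-1  2  1  2 -3 45 43 44 48 43 -2  0  0  4 -1  2  3  4]
 [-2  0  4  2  3  3 -1 45 46 41 -2 -8 -3  1  2  2 -3  2]
 [ 2 -2  4  0 -3  2 -2  8  2  2 -1 -2  1 -5  0 -3  0 -4]
 [ 3 -1 -2 -9 -1  0  1  2  0 -3  1 -1  1  1 -4 -4  0 -5]
 [ 0 -4 -4 -4 -2  2 -4  1 -3 -1 -2  0  0 -3 -2 -3  5  2]
 [ 2  5  1  3  0  0 -2 -3  1 -2 -6  0  3  2  0  2 -2 -4]
 [ 0  1  2 -4 -2  6  2 -4 -3  1 -1  5 -1  2 -4  3  1  3]]
```

View pics/c4.png

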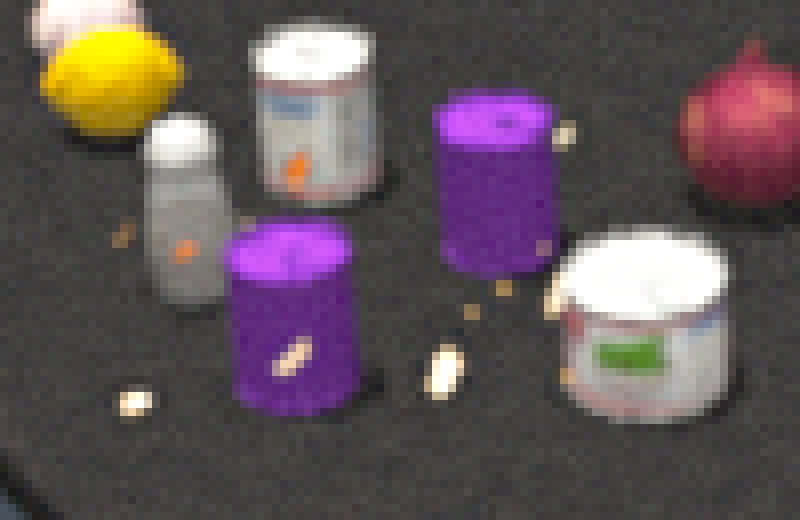

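The specks float at z≈0.046 in both views, so they look like decoration. I'll watch the wrist force near them. Now I'll move towards the yellow jar.

```bash
python3 -m pendant '[[[0.8,-0.8,0],0.4,1],[[0.8,-0.8,0],0.4,1],[[0.8,-0.8,0],0.4,1],[[0.8,-0.8,0],0.4,1],[[0.8,-0.8,0],0.4,1],[[0.8,-0.8,0],0.4,1],[[0.8,-0.8,0],0.4,1],[[0.8,-0.8,0],0.4,1],[[0.8,-0.8,0],0.2,1],[[0.8,-0.8,0],0,1]]' 40
python3 -m pendant '[[[0,-0.8,0],0,1],[[0,-0.8,0],0,1],[[0,-0.8,0],0,1],[[0,-0.8,0],0,1],[[0,-0.8,0],0,1],[[0,-0.8,0],0,1],[[0,-0.8,0],0,1],[[0,-0.8,0],0,1],[[0,-0.8,0],0,1],[[0,-0.8,0],0,1],[[0,-0.8,0],0,1],[[0,-0.8,0],0,1]]'
python3 -m pendant '[[[0,-0.8,0],0,1],[[0,-0.8,0],0,1],[[0,-0.8,0],0,1],[[0,-0.8,0],0,1],[[0,-0.8,0],0,1],[[0,-0.8,0],0,1],[[0,-0.8,0],0,1],[[0,-0.8,0],0,1],[[0,-0.8,0],0,1],[[0,-0.8,0],0,1],[[0,-0.8,0],0,1],[[0,0,0],0,1]]'
```

```text
time_s: 0.93
position: [0.4011, 0.2847, 0.2311]
tool_rot: [[1.0, -0.001, -0.002], [0.002, -0.0, 1.0], [-0.001, -1.0, -0.0]]
ft_force: [-0.2, 0.4, -0.0]
grip_width: 0.0855
time_s: 1.93
position: [0.3999, -0.003, 0.2312]
tool_rot: [[1.0, -0.0, -0.001], [0.001, 0.0, 1.0], [-0.0, -1.0, 0.0]]
ft_force: [0.6, -0.5, 0.5]
grip_width: 0.0856
time_s: 2.93
position: [0.4002, -0.2693, 0.2307]
tool_rot: [[1.0, -0.0, 0.002], [-0.002, -0.001, 1.0], [-0.0, -1.0, -0.001]]
ft_force: [0.8, 0.0, 0.6]
grip_width: 0.0853
```

```bash
python3 -m pendant '[[[0,-0.9,0],0,1],[[0,-0.89,0],0,1],[[0,0,-0.9],0,1],[[0,0,-0.9],0,1],[[0,0,-0.9],0,1],[[0,0,-0.9],0,1],[[0,0,-0.9],0,1],[[0,0,-0.9],0,1],[[0,0,-0.97],0,1],[[0,0,0],0,1],[[0,0,0],0,1]]' 40
python3 - <<'E'
from h import *
d=snap('top','t1')[1];snap('side','s1')
E
```

```text
time_s: 3.85
position: [0.4001, -0.3188, 0.0399]
tool_rot: [[1.0, -0.002, -0.001], [0.001, 0.002, 1.0], [-0.002, -1.0, 0.002]]
ft_force: [0.5, 0.1, 0.8]
grip_width: 0.0857
```

View pics/s1.png

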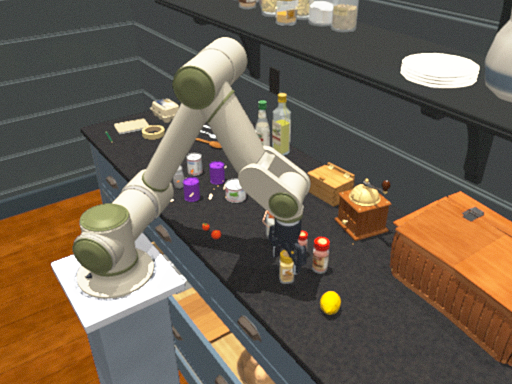

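```bash
python3 - <<'E'
from h import *
im=np.load('pics/s1.npz')['im']
cv2.imwrite('pics/s1c.png',cv2.resize(im[200:300,240:350],None,fx=5,fy=5,interpolation=cv2.INTER_CUBIC)[:,:,::-1])
E
```

```text
(no output)
```

View pics/s1c.png

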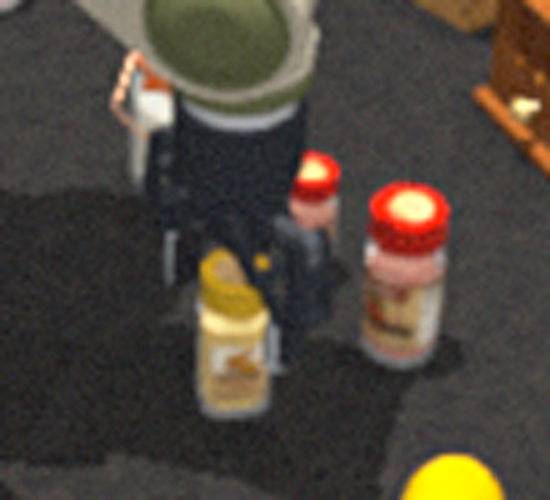

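```bash
cat >> h.py <<'E'
def proj(n,X):
    m=env.camera_model(n);K=np.array(m['camera_matrix']);c=np.array(m['R'])@np.array(X)+np.array(m['t']);p=K@c;return p[:2]/p[2]
E
python3 - <<'E'
from h import *
for X in((.4,-.3615,.04),(.4,-.376,.04),(.4,-.276,.04),(.4,-.323,0),(.4,-.323,.096)):
    p=proj('side',X);print(X,p,(p-[240,200])*5)
E
```

```text
(0.4, -0.3615, 0.04) [294.55733303 275.39106155] [272.78666516 376.95530775]
(0.4, -0.376, 0.04) [297.75995123 278.19748455] [288.79975613 390.98742273]
(0.4, -0.276, 0.04) [276.55597616 259.61664862] [182.7798808  298.08324308]
(0.4, -0.323, 0) [285.90845585 278.44204982] [229.54227925 392.21024909]
(0.4, -0.323, 0.096) [286.79282694 253.16543563] [233.96413471 265.82717817]
```

Consistent: the crop shows the right fingertip at about (275,372), and 377 was expected. The jar stands between the fingers, so I'll centre on it and close.

```bash
python3 -m pendant '[[[0,-0.13,0],0,1],[[0,0,0],0,0.3],[[0,0,0],0,0.3],[[0,0,0],0,0.3],[[0,0,0],0,0.3],[[0,0,0],0,0.3],[[0,0,0],0,0.3],[[0,0,0],0,0.3],[[0,0,0],0,0.3]]' 40
python3 -m pendant '[[[0,0,0],0,0.2],[[0,0,0],0,0.2],[[0,0,0],0,0.2]]' 40
```

```text
time_s: 4.7
position: [0.4005, -0.3236, 0.041]
tool_rot: [[1.0, 0.001, -0.001], [0.001, -0.001, 1.0], [0.001, -1.0, -0.001]]
ft_force: [-0.3, 1.0, 5.2]
grip_width: 0.0456
time_s: 4.95
position: [0.4005, -0.3236, 0.041]
tool_rot: [[1.0, 0.001, -0.001], [0.001, -0.001, 1.0], [0.001, -1.0, -0.001]]
ft_force: [-1.2, 0.5, 6.7]
grip_width: 0.0459
```

```bash
python3 -m pendant '[[[0,0,0.3],0,0.2],[[0,0,0.5],0,0.2],[[0,0,0.8],0,0.2],[[0,0,0.8],0,0.2],[[0,0,0.8],0,0.2],[[0,0,0.8],0,0.2],[[0,0,0.5],0,0.2],[[0,0,0],0,0.2]]' 40
python3 - <<'E'
from h import *
d=snap('top','t2')[1];im=snap('side','s2')[0]
cv2.imwrite('pics/s2c.png',cv2.resize(im[150:300,230:360],None,fx=4,fy=4,interpolation=cv2.INTER_CUBIC)[:,:,::-1])
E
```

```text
time_s: 5.62
position: [0.401, -0.3243, 0.1787]
tool_rot: [[1.0, 0.004, -0.001], [0.001, -0.005, 1.0], [0.004, -1.0, -0.005]]
ft_force: [-0.2, -0.6, -1.0]
grip_width: 0.0457
```

View pics/s2c.png

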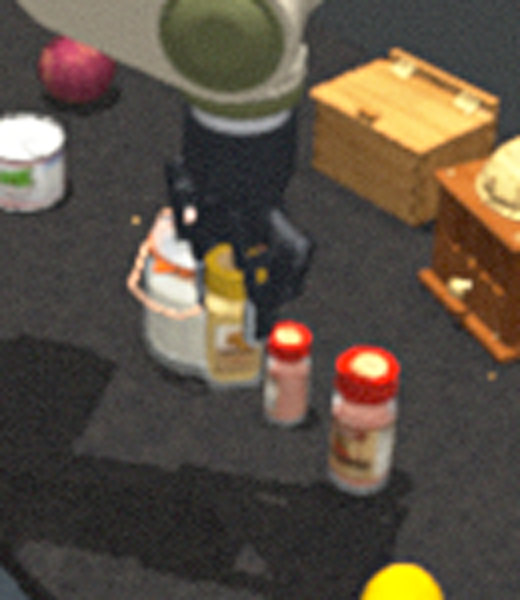

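View pics/t2.png

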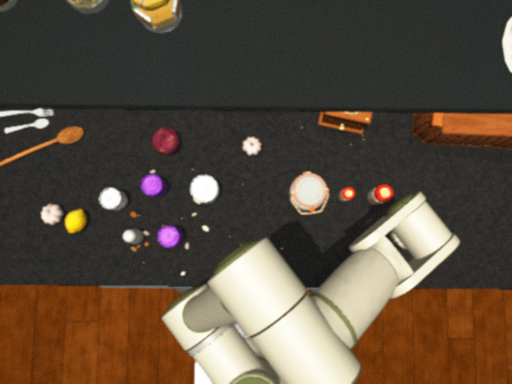

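```bash
python3 -m pendant '[[[0,0.5,0],0,0.2],[[0,0.8,0],0,0.2],[[0,0.8,0],0,0.2],[[0,0.8,0],0,0.2],[[0,0.8,0],0,0.2],[[0,0.8,0],0,0.2],[[0,0.8,0],0,0.2],[[0,0.8,0],0,0.2],[[0,0.8,0],0,0.2],[[0,0.8,0],0,0.2],[[0,0.8,0],0,0.2],[[0,0.8,0],0,0.2]]'
python3 -m pendant '[[[0,0.8,0],0,0.2],[[0,0.5,0],0,0.2],[[0.3,0,0],0,0.2],[[0.6,0,0],0,0.2],[[0.7,0,0],0,0.2],[[0.7,0,0],0,0.2],[[0.7,0,0],0,0.2],[[0.6,0,0],0,0.2],[[0.25,0,0],0,0.2],[[0,0,0],0,0.2],[[0,0,0],0,0.2]]'
python3 - <<'E'
from h import *
d=snap('top','t3')[1];im=snap('side','s3')[0]
cv2.imwrite('pics/s3c.png',cv2.resize(im[110:270,170:330],None,fx=4,fy=4,interpolation=cv2.INTER_CUBIC)[:,:,::-1][:600])
E
```

```text
time_s: 6.72
position: [0.3991, -0.0425, 0.1741]
tool_rot: [[1.0, -0.003, -0.001], [0.001, 0.001, 1.0], [-0.003, -1.0, 0.001]]
ft_force: [1.1, 0.7, -0.8]
grip_width: 0.0455
time_s: 7.63
position: [0.5149, -0.0054, 0.1744]
tool_rot: [[1.0, -0.002, -0.001], [0.001, 0.0, 1.0], [-0.002, -1.0, 0.0]]
ft_force: [-0.8, -0.2, -1.3]
grip_width: 0.0457
```

View pics/s3c.png

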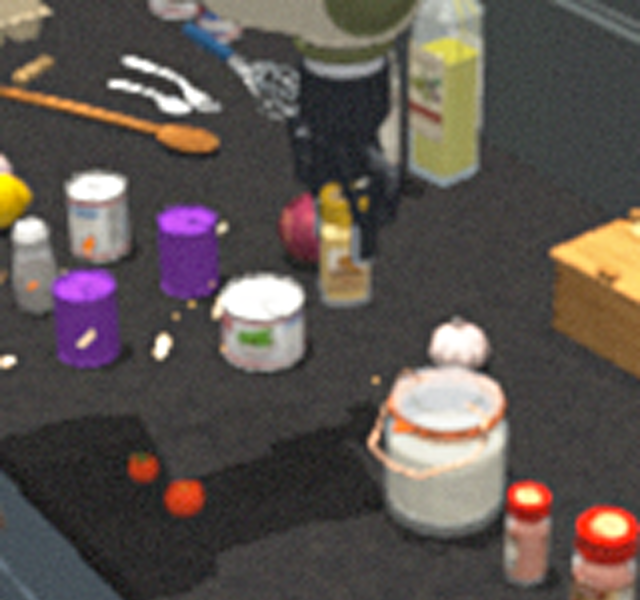

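```bash
python3 -m pendant '[[[0.05,0.04,-0.3],0,0.2],[[0,0,-0.6],0,0.2],[[0,0,-0.8],0,0.2],[[0,0,-0.8],0,0.2],[[0,0,-0.8],0,0.2],[[0,0,-0.5],0,0.2],[[0,0,-0.3],0,0.2],[[0,0,-0.2],0,0.2],[[0,0,0],0,0.2],[[0,0,0],0,0.2]]'
python3 -m pendant '[[[0,0,-0.08],0,0.2],[[0,0,-0.08],0,0.2],[[0,0,0],0,0.2]]'
```

```text
time_s: 8.57
position: [0.5175, -0.0043, 0.0467]
tool_rot: [[1.0, 0.001, -0.001], [0.001, -0.0, 1.0], [0.001, -1.0, -0.0]]
ft_force: [1.0, -0.2, -0.9]
grip_width: 0.0459
time_s: 8.82
position: [0.5173, -0.0043, 0.0415]
tool_rot: [[1.0, 0.0, -0.001], [0.001, -0.0, 1.0], [0.0, -1.0, -0.0]]
ft_force: [-0.5, -0.2, -1.4]
grip_width: 0.0454
```

```bash
python3 -m pendant '[[[0,0,-0.04],0,0.2],[[0,0,0],0,0.2]]'
python3 -m pendant '[[[0,0,-0.04],0,0.2],[[0,0,0],0,0.2]]'
```

```text
time_s: 8.98
position: [0.5176, -0.0043, 0.041]
tool_rot: [[1.0, 0.001, -0.001], [0.001, -0.0, 1.0], [0.001, -1.0, -0.0]]
ft_force: [-2.0, 0.8, 5.6]
grip_width: 0.0458
time_s: 9.15
position: [0.5178, -0.0042, 0.0409]
tool_rot: [[1.0, 0.002, -0.001], [0.001, -0.0, 1.0], [0.002, -1.0, -0.0]]
ft_force: [-5.0, 2.1, 17.6]
grip_width: 0.0456
```

Contact. I'll release, rise and look. The arm then goes on towards the red jar.

```bash
python3 -m pendant '[[[0,0,0.04],0,0.2],[[0,0,0],0,0.8],[[0,0,0],0,1],[[0,0,0],0,1],[[0,0,0],0,1],[[0,0,0],0,1],[[0,0,0],0,1],[[0,0,0],0,1]]'
python3 -m pendant '[[[0,0,0.5],0,1],[[0,0,0.8],0,1],[[0,0,0.8],0,1],[[0,0,0.8],0,1],[[0,0,0.8],0,1],[[0,0,0.8],0,1],[[0,0,0.6],0,1],[[-0.8,0,0],0,1],[[-0.8,0,0],0,1],[[-0.8,0,0],0,1],[[-0.8,0,0],0,1],[[0,0,0],0,1]]'
python3 -m pendant '[[[0,-0.8,0],0,1],[[0,-0.8,0],0,1],[[0,-0.8,0],0,1],[[0,-0.8,0],0,1],[[0,-0.8,0],0,1],[[0,-0.8,0],0,1],[[0,-0.8,0],0,1],[[0,-0.8,0],0,1],[[0,-0.8,0],0,1],[[0,-0.8,0],0,1],[[0,-0.8,0],0,1],[[0,-0.8,0],0,1]]'
python3 - <<'E'
from h import *
for n,t in(('top','t4'),('side','s4')):
    im,d=snap(n,t);P=cloud(n,d)
    for k,(c,h,r) in dict(OB,yel=((.516,-.004),.096,.021)).items():
        try: print(n,k,r,*topfit(P,d,c,h,r,tol=.007))
        except Exception as e: print(k,'x')
E
```

```text
time_s: 9.82
position: [0.5173, -0.0043, 0.0402]
tool_rot: [[1.0, -0.0, -0.001], [0.001, 0.0, 1.0], [-0.0, -1.0, 0.0]]
ft_force: [-0.1, -0.3, 1.5]
grip_width: 0.0855
time_s: 10.82
position: [0.4178, -0.0037, 0.1932]
tool_rot: [[1.0, -0.002, -0.001], [0.001, 0.0, 1.0], [-0.002, -1.0, 0.0]]
ft_force: [1.2, -0.3, 0.2]
grip_width: 0.0854
time_s: 11.82
position: [0.4214, -0.2938, 0.1931]
tool_rot: [[1.0, 0.0, -0.001], [0.001, -0.0, 1.0], [0.0, -1.0, -0.0]]
ft_force: [0.4, 0.5, 0.2]
grip_width: 0.0856
top yel 0.021 [ 0.5178 -0.0033  0.0207  0.517  -0.0031] 183 0.0961
top red 0.0225 [ 0.5181 -0.3381  0.0183  0.5207 -0.3347] 49 0.1062
top shk 0.012 [0.3884 0.3353 0.015  0.3888 0.3353] 91 0.0874
top blu 0.0285 [0.4904 0.3937 0.0293 0.4909 0.3942] 340 0.0699
top wide 0.0375 [0.5213 0.1424 0.0395 0.523  0.141 ] 537 0.0555
top clip 0.05 [ 0.5108 -0.1468  0.048   0.5149 -0.1455] 789 0.1104
side yel 0.021 [ 0.5098 -0.005   0.0236  0.5131 -0.0074] 69 0.094
side red 0.0225 [ 0.509  -0.3468  0.025   0.5053 -0.3489] 124 0.1041
side shk 0.012 [0.3873 0.3327 0.0142 0.3849 0.3318] 18 0.0849
side blu 0.0285 [0.4861 0.3888 0.0352 0.4881 0.3878] 67 0.0679
side wide 0.0375 [0.5205 0.1398 0.0427 0.5205 0.1373] 155 0.0539
side clip 0.05 [ 0.509  -0.1472  0.0467  0.5101 -0.1552] 215 0.1084
```

View pics/s4.png

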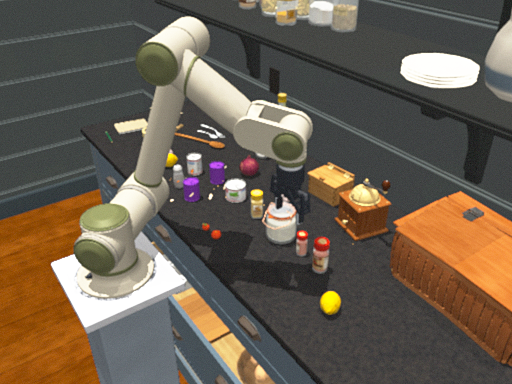

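The side view shows the yellow jar standing at (257,204), and the top fit puts it within 2 mm of midway. On to the red jar.

```bash
python3 -m pendant '[[[0.7,-0.45,0],0,1],[[0.7,-0.45,0],0,1],[[0.7,-0.45,0],0,1],[[0.7,-0.4,0],0,1],[[0.12,0,0],0,1],[[0,0,0],0,1]]'
```

```text
time_s: 12.42
position: [0.5098, -0.3443, 0.1924]
tool_rot: [[1.0, -0.001, -0.002], [0.002, 0.001, 1.0], [-0.001, -1.0, 0.001]]
ft_force: [0.2, 0.0, -0.0]
grip_width: 0.0857
```

```bash
python3 -m pendant '[[[0,-0.08,-0.4],0,1],[[0,0,-0.8],0,1],[[0,0,-0.8],0,1],[[0,0,-0.8],0,1],[[0,0,-0.8],0,1],[[0,0,-0.7],0,1],[[0,0,-0.5],0,1],[[0,0,0],0,1],[[0,0,0],0,1]]'
python3 -m pendant '[[[0,0,0],0,0.2],[[0,0,0],0,0.2],[[0,0,0],0,0.2],[[0,0,0],0,0.2],[[0,0,0],0,0.2],[[0,0,0],0,0.2],[[0,0,0],0,0.2],[[0,0,0],0,0.2],[[0,0,0],0,0.2],[[0,0,0],0,0.2],[[0,0,0],0,0.2]]' 40
```

```text
time_s: 13.17
position: [0.5084, -0.3465, 0.0494]
tool_rot: [[1.0, -0.001, -0.001], [0.001, 0.001, 1.0], [-0.001, -1.0, 0.001]]
ft_force: [0.4, -0.6, 0.0]
grip_width: 0.0857
time_s: 14.08
position: [0.5092, -0.3469, 0.0503]
tool_rot: [[1.0, 0.001, -0.001], [0.001, -0.0, 1.0], [0.001, -1.0, -0.0]]
ft_force: [-0.5, 1.7, 4.8]
grip_width: 0.0426
```

```bash
python3 -m pendant '[[[0,0,0.3],0,0.2],[[0,0,0.6],0,0.2],[[0,0,0.8],0,0.2],[[0,0,0.8],0,0.2],[[0,0,0.8],0,0.2],[[0,0,0.8],0,0.2],[[0,0,0.6],0,0.2],[[-0.6,0,0],0,0.2],[[-0.8,0,0],0,0.2],[[-0.8,0,0],0,0.2],[[-0.8,0,0],0,0.2],[[0,0,0],0,0.2]]'
python3 -m pendant '[[[0,0.4,0],0,0.2],[[0,0.8,0],0,0.2],[[0,0.8,0],0,0.2],[[0,0.8,0],0,0.2],[[0,0.8,0],0,0.2],[[0,0.8,0],0,0.2],[[0,0.8,0],0,0.2],[[0,0.8,0],0,0.2],[[0,0.8,0],0,0.2],[[0,0.8,0],0,0.2],[[0,0.8,0],0,0.2],[[0,0.8,0],0,0.2]]'
python3 -m pendant '[[[0,0.8,0],0,0.2],[[0,0.8,0],0,0.2],[[0,0.5,0],0,0.2],[[0,0.2,0],0,0.2],[[0.4,0,0],0,0.2],[[0.4,0,0],0,0.2],[[0.1,0,0],0,0.2],[[0,0,0],0,0.2]]'
```

```text
time_s: 15.08
position: [0.4158, -0.347, 0.1911]
tool_rot: [[1.0, -0.001, 0.001], [-0.001, 0.0, 1.0], [-0.001, -1.0, 0.0]]
ft_force: [1.0, -0.7, -0.7]
grip_width: 0.0424
time_s: 16.08
position: [0.4191, -0.0691, 0.1906]
tool_rot: [[1.0, 0.001, -0.002], [0.002, -0.0, 1.0], [0.001, -1.0, -0.0]]
ft_force: [1.1, -0.1, -0.6]
grip_width: 0.043
time_s: 16.75
position: [0.4464, -0.0022, 0.1902]
tool_rot: [[1.0, 0.0, -0.001], [0.001, -0.0, 1.0], [0.0, -1.0, -0.0]]
ft_force: [-0.7, 0.0, -1.9]
grip_width: 0.0428
```

```bash
python3 -m pendant '[[[-0.11,-0.07,-0.3],0,0.2],[[0,0,-0.6],0,0.2],[[0,0,-0.8],0,0.2],[[0,0,-0.8],0,0.2],[[0,0,-0.8],0,0.2],[[0,0,-0.6],0,0.2],[[0,0,-0.4],0,0.2],[[0,0,-0.2],0,0.2],[[0,0,0],0,0.2],[[0,0,0],0,0.2]]'
```

```text
time_s: 17.58
position: [0.4427, -0.0044, 0.0557]
tool_rot: [[1.0, 0.0, -0.001], [0.001, -0.0, 1.0], [0.0, -1.0, -0.0]]
ft_force: [-0.3, 0.6, -0.8]
grip_width: 0.0427
```

```bash
python3 -m pendant '[[[0,0,-0.1],0,0.2],[[0,0,-0.05],0,0.2],[[0,0,0],0,0.2]]'
python3 -m pendant '[[[0,0,-0.03],0,0.2],[[0,0,0],0,0.2]]'
```

```text
time_s: 17.83
position: [0.4427, -0.0043, 0.0509]
tool_rot: [[1.0, 0.001, -0.001], [0.001, -0.0, 1.0], [0.001, -1.0, -0.0]]
ft_force: [0.1, 0.2, -1.1]
grip_width: 0.0429
time_s: 18.0
position: [0.4429, -0.0043, 0.0503]
tool_rot: [[1.0, 0.001, -0.001], [0.001, -0.0, 1.0], [0.001, -1.0, -0.0]]
ft_force: [-1.5, 0.8, 2.4]
grip_width: 0.0429
```

```bash
python3 -m pendant '[[[0,0,0],0,0.8],[[0,0,0],0,1],[[0,0,0],0,1],[[0,0,0],0,1],[[0,0,0],0,1],[[0,0,0],0,1],[[0,0,0],0,1]]'
python3 -m pendant '[[[0,0,0.5],0,1],[[0,0,0.8],0,1],[[0,0,0.8],0,1],[[0,0,0.8],0,1],[[0,0,0.8],0,1],[[0,0,0.8],0,1],[[0,0,0.3],0,1],[[0,0.8,0],0,1],[[0,0.8,0],0,1],[[0,0.8,0],0,1],[[0,0.8,0],0,1],[[0,0.8,0],0,1]]'
python3 -m pendant '[[[-0.3,0.8,0],0,1],[[-0.3,0.8,0],0,1],[[-0.3,0.8,0],0,1],[[-0.3,0.8,0],0,1],[[-0.3,0.8,0],0,1],[[-0.3,0.8,0],0,1],[[0,0.8,0],0,1],[[0,0.8,0],0,1],[[0,0.6,0],0,1],[[0,0,0],0,1]]'
python3 - <<'E'
from h import *
for n,t in(('top','t5'),('side','s5')):
    im,d=snap(n,t);P=cloud(n,d)
    for k,(c,h,r) in dict(OB,yel=((.516,-.004),.096,.021),red=((.443,-.004),.106,.0225)).items():
        try: print(n,k,r,*topfit(P,d,c,h,r,tol=.007))
        except Exception as e: print(k,'x')
E
```

```text
time_s: 18.58
position: [0.4426, -0.0043, 0.0498]
tool_rot: [[1.0, 0.0, -0.001], [0.001, -0.0, 1.0], [0.0, -1.0, -0.0]]
ft_force: [0.1, 0.2, 0.1]
grip_width: 0.0858
time_s: 19.58
position: [0.4424, 0.1168, 0.1938]
tool_rot: [[1.0, -0.0, -0.001], [0.001, -0.0, 1.0], [-0.0, -1.0, -0.0]]
ft_force: [-0.1, 0.1, 0.0]
grip_width: 0.0856
time_s: 20.42
position: [0.3883, 0.328, 0.1936]
tool_rot: [[1.0, -0.0, -0.004], [0.004, 0.001, 1.0], [-0.0, -1.0, 0.001]]
ft_force: [-0.4, -1.0, -0.2]
grip_width: 0.0854
top yel 0.021 [ 0.5176 -0.0034  0.0206  0.5169 -0.0032] 184 0.0963
top red 0.0225 [ 0.4437 -0.0032  0.0217  0.4437 -0.0033] 210 0.1066
top shk 0.012 [0.3801 0.3296 0.0054 0.3788 0.3296] 4 0.0857
top blu 0.0285 [0.4919 0.3928 0.0285 0.4946 0.3908] 271 0.0699
top wide 0.0375 [0.5224 0.1415 0.0379 0.5231 0.1407] 539 0.0558
top clip 0.05 [ 0.5108 -0.1487  0.0524  0.5141 -0.1459] 810 0.1103
side yel 0.021 [ 0.5145 -0.0098  0.0236  0.5121 -0.008 ] 73 0.0937
side red 0.0225 [ 0.4426 -0.0066  0.0267  0.4403 -0.0065] 84 0.1038
side shk 0.012 [0.386  0.3322 0.0135 0.3867 0.3341] 17 0.0849
side blu 0.0285 [0.4903 0.3882 0.0323 0.4869 0.3921] 73 0.0671
side wide 0.0375 [0.5227 0.136  0.0427 0.5194 0.1384] 150 0.054
side clip 0.05 [ 0.5094 -0.1492  0.0475  0.5084 -0.1513] 246 0.1089
```

View pics/s5.png

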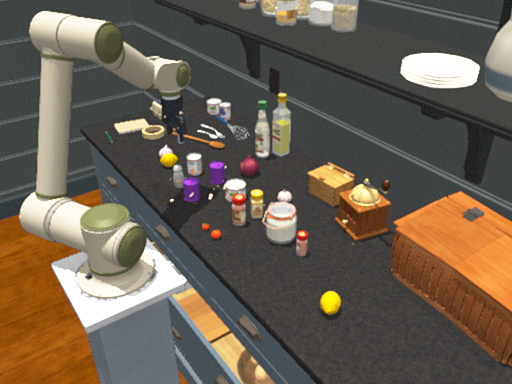

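```bash
python3 -m pendant '[[[0,0.15,-0.3],0,1],[[0,0,-0.8],0,1],[[0,0,-0.8],0,1],[[0,0,-0.8],0,1],[[0,0,-0.6],0,1],[[0,0,-0.4],0,1],[[0,0,-0.3],0,1]]'
python3 -m pendant '[[[0,0,-0.3],0,1],[[0,0,-0.3],0,1],[[0,0,-0.3],0,1],[[0,0,-0.3],0,1],[[0,0,-0.2],0,1],[[0,0,0],0,1],[[0,0,0],0,1]]'
```

```text
time_s: 21.1
position: [0.3882, 0.3292, 0.0721]
tool_rot: [[1.0, -0.002, 0.0], [-0.0, -0.001, 1.0], [-0.002, -1.0, -0.001]]
ft_force: [-0.2, -0.3, 0.8]
grip_width: 0.0858
time_s: 21.68
position: [0.3886, 0.3302, 0.0317]
tool_rot: [[1.0, -0.0, -0.001], [0.001, -0.0, 1.0], [-0.0, -1.0, -0.0]]
ft_force: [-0.3, -0.0, -0.6]
grip_width: 0.0854
```

```bash
python3 -m pendant '[[[0,0.09,0],0,1],[[0,0,0],0,0.2],[[0,0,0],0,0.2],[[0,0,0],0,0.2],[[0,0,0],0,0.2],[[0,0,0],0,0.2],[[0,0,0],0,0.2],[[0,0,0],0,0.2],[[0,0,0],0,0.2],[[0,0,0],0,0.2],[[0,0,0],0,0.2],[[0,0,0],0,0.2]]' 35
python3 -m pendant '[[[0,0,0.3],0,0.2],[[0,0,0.3],0,0.2],[[0,0,0.3],0,0.2],[[0,0,0.6],0,0.2],[[0,0,0.8],0,0.2],[[0,0,0.8],0,0.2],[[0,0,0.8],0,0.2],[[0,0,0.7],0,0.2],[[0,0,0],0,0.2]]'
python3 - <<'E'
from h import *
im,d=snap('side','s6')
cv2.imwrite('pics/s6c.png',cv2.resize(im[90:220,130:260],None,fx=4.5,fy=4.5,interpolation=cv2.INTER_CUBIC)[:,:,::-1])
E
```

```text
time_s: 22.68
position: [0.3888, 0.3329, 0.0322]
tool_rot: [[1.0, 0.001, -0.001], [0.001, 0.0, 1.0], [0.001, -1.0, 0.0]]
ft_force: [-0.3, -1.6, 5.7]
grip_width: 0.0387
time_s: 23.43
position: [0.3899, 0.3337, 0.1745]
tool_rot: [[1.0, 0.007, -0.001], [0.001, 0.004, 1.0], [0.007, -1.0, 0.004]]
ft_force: [0.6, 0.1, 0.3]
grip_width: 0.0391
```

View pics/s6c.png

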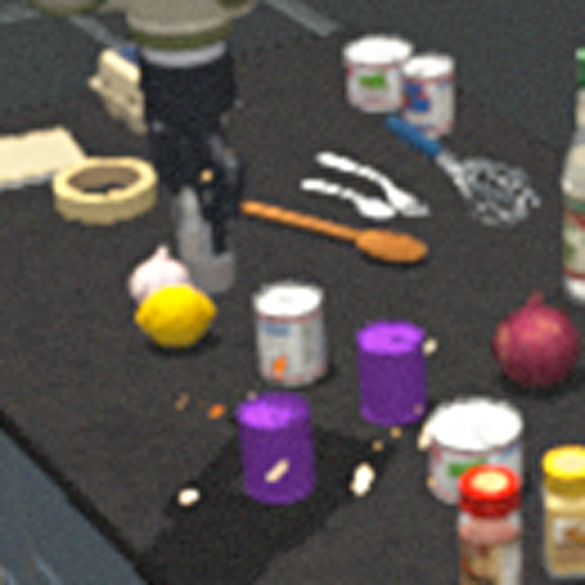

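```bash
python3 -m pendant '[[[0.1,-0.4,0],0,0.2],[[0.2,-0.8,0],0,0.2],[[0.2,-0.8,0],0,0.2],[[0.2,-0.8,0],0,0.2],[[0.2,-0.8,0],0,0.2],[[0.2,-0.8,0],0,0.2],[[0.2,-0.8,0],0,0.2],[[0.1,-0.8,0],0,0.2],[[0,-0.4,0],0,0.2],[[0,-0.1,0],0,0.2],[[0,0,0],0,0.2]]'
```

```text
time_s: 24.4
position: [0.4301, 0.137, 0.169]
tool_rot: [[1.0, -0.002, 0.001], [-0.001, -0.0, 1.0], [-0.002, -1.0, -0.0]]
ft_force: [0.8, 0.3, -0.9]
grip_width: 0.0389
```

```bash
python3 -m pendant '[[[0.08,0.1,-0.4],0,0.2],[[0,0,-0.8],0,0.2],[[0,0,-0.8],0,0.2],[[0,0,-0.6],0,0.2],[[0,0,-0.4],0,0.2],[[0,0,-0.4],0,0.2],[[0,0,-0.3],0,0.2],[[0,0,-0.3],0,0.2],[[0,0,-0.3],0,0.2],[[0,0,0],0,0.2]]'
```

```text
time_s: 25.23
position: [0.4318, 0.1416, 0.0392]
tool_rot: [[1.0, -0.004, -0.002], [0.002, -0.0, 1.0], [-0.004, -1.0, -0.0]]
ft_force: [0.0, -0.2, -1.6]
grip_width: 0.0387
```

```bash
python3 -m pendant '[[[0,-0.04,-0.12],0,0.2],[[0,0,-0.08],0,0.2],[[0,0,0],0,0.2]]'
python3 -m pendant '[[[0,0,-0.03],0,0.2],[[0,0,0],0,0.2]]'
```

```text
time_s: 25.48
position: [0.4329, 0.1399, 0.0347]
tool_rot: [[1.0, -0.0, -0.001], [0.001, 0.0, 1.0], [-0.0, -1.0, 0.0]]
ft_force: [-1.1, -0.3, -1.0]
grip_width: 0.0388
time_s: 25.65
position: [0.4331, 0.1397, 0.0341]
tool_rot: [[1.0, 0.0, -0.001], [0.001, 0.0, 1.0], [0.0, -1.0, 0.0]]
ft_force: [0.1, 1.0, -1.2]
grip_width: 0.0391
```

```bash
python3 -m pendant '[[[0,0,-0.03],0,0.2],[[0,0,-0.02],0,0.2],[[0,0,0],0,0.2]]'
python3 -m pendant '[[[0,0,-0.03],0,0.2],[[0,0,0],0,0.2]]'
```

```text
time_s: 25.9
position: [0.433, 0.1397, 0.0324]
tool_rot: [[1.0, 0.0, -0.001], [0.001, -0.0, 1.0], [0.0, -1.0, -0.0]]
ft_force: [-0.5, 0.1, -1.1]
grip_width: 0.039
time_s: 26.07
position: [0.4333, 0.1397, 0.0322]
tool_rot: [[1.0, 0.001, -0.001], [0.001, -0.0, 1.0], [0.001, -1.0, -0.0]]
ft_force: [-1.6, -1.0, 9.0]
grip_width: 0.0389
```

```bash
python3 -m pendant '[[[0,0,0],0,0.55],[[0,0,0],0,0.7],[[0,0,0],0,0.9],[[0,0,0],0,1],[[0,0,0],0,1],[[0,0,0],0,1],[[0,0,0],0,1]]'
python3 -m pendant '[[[0,0,0.3],0,1],[[0,0,0.6],0,1],[[0,0,0.8],0,1],[[0,0,0.8],0,1],[[0,0,0.8],0,1],[[0,0,0.8],0,1],[[0,0,0.5],0,1],[[0.2,0.8,0],0,1],[[0.2,0.8,0],0,1],[[0.2,0.8,0],0,1],[[0.2,0.8,0],0,1],[[0.2,0.8,0],0,1]]'
python3 -m pendant '[[[0.2,0.8,0],0,1],[[0.2,0.8,0],0,1],[[0.2,0.8,0],0,1],[[0.2,0.8,0],0,1],[[0.1,0.8,0],0,1],[[0,0.4,0],0,1],[[0,0,0],0,1]]'
python3 - <<'E'
from h import *
for n,t in(('top','t7'),('side','s7')):
    im,d=snap(n,t);P=cloud(n,d)
    for k,(c,h,r) in dict(OB,yel=((.516,-.004),.096,.021),red=((.443,-.004),.106,.0225),shk=((.433,.14),.09,.012)).items():
        try: print(n,k,r,*topfit(P,d,c,h,r,tol=.007))
        except Exception as e: print(k,'x')
    if n=='side': cv2.imwrite('pics/s7c.png',cv2.resize(im[90:250,150:310],None,fx=3.7,fy=3.7,interpolation=cv2.INTER_CUBIC)[:,:,::-1])
E
```

```text
time_s: 26.65
position: [0.433, 0.1397, 0.0315]
tool_rot: [[1.0, -0.0, -0.001], [0.001, -0.0, 1.0], [-0.0, -1.0, -0.0]]
ft_force: [-0.6, -0.3, -0.2]
grip_width: 0.0852
time_s: 27.65
position: [0.463, 0.2609, 0.1695]
tool_rot: [[1.0, -0.0, -0.001], [0.001, -0.0, 1.0], [-0.0, -1.0, -0.0]]
ft_force: [-0.3, -0.3, 0.5]
grip_width: 0.0851
time_s: 28.23
position: [0.4895, 0.3934, 0.1689]
tool_rot: [[1.0, -0.001, -0.003], [0.003, 0.0, 1.0], [-0.001, -1.0, 0.0]]
ft_force: [-0.1, 0.0, -0.1]
grip_width: 0.0857
top yel 0.021 [ 0.5176 -0.0032  0.0207  0.517  -0.0033] 183 0.0966
top red 0.0225 [ 0.4437 -0.0032  0.0217  0.4435 -0.0032] 211 0.1065
top shk 0.012 [0.4341 0.143  0.0154 0.4338 0.1429] 87 0.0875
top blu 0.0285 [0.4861 0.3877 0.0253 0.4798 0.3889] 144 0.0692
top wide 0.0375 [0.5226 0.1408 0.0378 0.5226 0.1405] 538 0.0555
top clip 0.05 [ 0.5123 -0.1463  0.0476  0.5145 -0.1455] 799 0.1103
side yel 0.021 [ 0.5151 -0.0063  0.0236  0.5134 -0.0073] 70 0.0935
side red 0.0225 [ 0.4408 -0.0069  0.025   0.4403 -0.0075] 87 0.1039
side shk 0.012 [0.4296 0.1402 0.014  0.4298 0.1399] 21 0.085
side blu 0.0285 [0.4849 0.3898 0.0356 0.4882 0.3911] 73 0.0683
side wide 0.0375 [0.5214 0.1369 0.0425 0.52   0.1378] 157 0.0535
side clip 0.05 [ 0.5066 -0.1501  0.0498  0.5087 -0.1503] 249 0.1088
```

View pics/s7c.png

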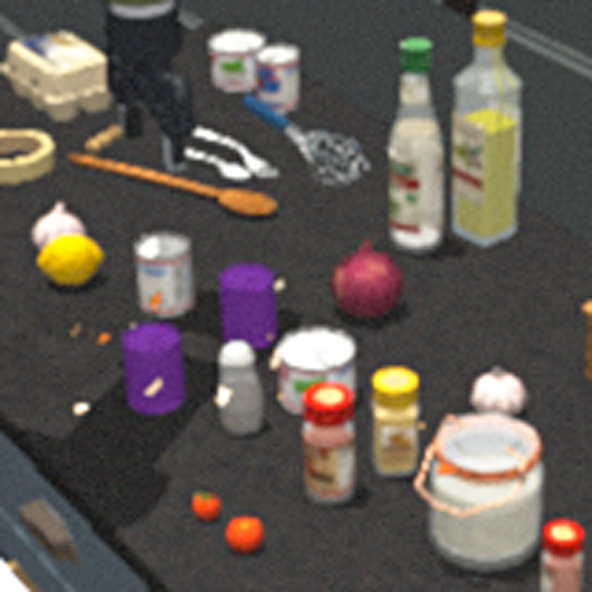

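View pics/t7.png

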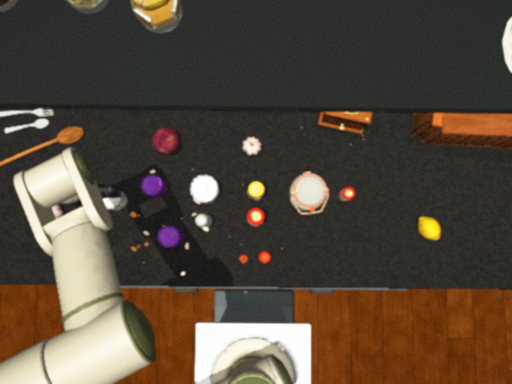

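The red, yellow and shaker placements check out. Now I'll go down on the blue tin.

```bash
python3 -m pendant '[[[0,-0.03,-0.3],0,1],[[0,0,-0.8],0,1],[[0,0,-0.8],0,1],[[0,0,-0.6],0,1],[[0,0,-0.6],0,1],[[0,0,-0.5],0,1],[[0,0,-0.5],0,1],[[0,0,-0.4],0,1],[[0,0,-0.2],0,1],[[0,0,0],0,1],[[0,0,0],0,1]]'
```

```text
time_s: 29.25
position: [0.4902, 0.3902, 0.0287]
tool_rot: [[1.0, 0.0, -0.0], [0.0, -0.0, 1.0], [0.0, -1.0, -0.0]]
ft_force: [0.1, -0.3, 0.2]
grip_width: 0.0856
```

```bash
python3 -m pendant '[[[0,0,0],0,0.3],[[0,0,0],0,0.3],[[0,0,0],0,0.3],[[0,0,0],0,0.3],[[0,0,0],0,0.3],[[0,0,0],0,0.3],[[0,0,0],0,0.3],[[0,0,0],0,0.3],[[0,0,0],0,0.3],[[0,0,0],0,0.3]]' 45
```

```text
time_s: 30.08
position: [0.4906, 0.3913, 0.0298]
tool_rot: [[1.0, 0.002, -0.001], [0.001, 0.001, 1.0], [0.002, -1.0, 0.001]]
ft_force: [0.4, 2.1, 6.8]
grip_width: 0.0562
```

```bash
python3 -m pendant '[[[0,0,0.3],0,0.3],[[0,0,0.6],0,0.3],[[0,0,0.8],0,0.3],[[0,0,0.8],0,0.3],[[0,0,0.8],0,0.3],[[0,0,0.8],0,0.3],[[0,0,0.8],0,0.3],[[0,0,0.5],0,0.3],[[0,0,0],0,0.3]]'
python3 -m pendant '[[[0.1,-0.4,0],0,0.3],[[0.1,-0.7,0],0,0.3],[[0.1,-0.8,0],0,0.3],[[0.1,-0.8,0],0,0.3],[[0.1,-0.8,0],0,0.3],[[0.1,-0.8,0],0,0.3],[[0.1,-0.8,0],0,0.3],[[0.1,-0.8,0],0,0.3],[[0.1,-0.8,0],0,0.3],[[0.1,-0.8,0],0,0.3],[[0,-0.6,0],0,0.3],[[0,0,0],0,0.3]]'
python3 - <<'E'
from h import *
im,d=snap('side','s8')
cv2.imwrite('pics/s8c.png',cv2.resize(im[90:250,150:310],None,fx=3.7,fy=3.7,interpolation=cv2.INTER_CUBIC)[:,:,::-1])
E
```

```text
time_s: 30.83
position: [0.4908, 0.3912, 0.1944]
tool_rot: [[1.0, 0.006, -0.001], [0.001, 0.003, 1.0], [0.006, -1.0, 0.003]]
ft_force: [0.9, 0.5, -1.6]
grip_width: 0.0563
time_s: 31.83
position: [0.5194, 0.1443, 0.189]
tool_rot: [[1.0, -0.003, 0.002], [-0.002, -0.001, 1.0], [-0.003, -1.0, -0.001]]
ft_force: [-0.0, -0.5, -2.1]
grip_width: 0.0564
```

View pics/s8c.png

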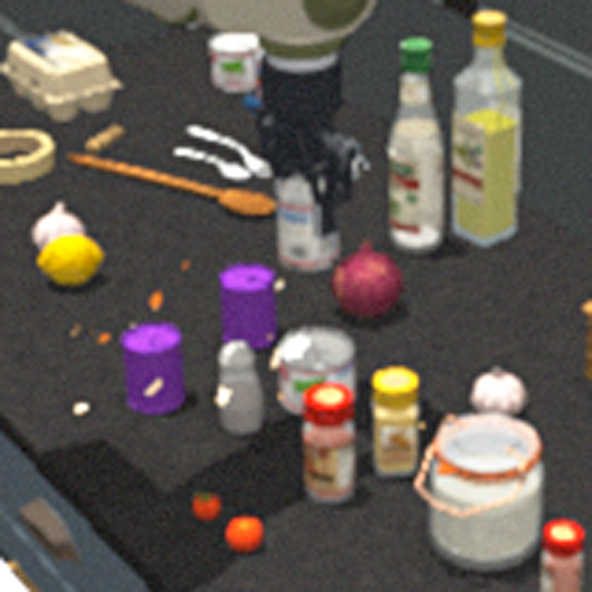

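```bash
python3 -m pendant '[[[0.1,-0.15,-0.3],0,0.3],[[0,0,-0.6],0,0.3],[[0,0,-0.7],0,0.3],[[0,0,-0.6],0,0.3],[[0,0,-0.4],0,0.3],[[0,0,-0.3],0,0.3],[[0,0,-0.2],0,0.3],[[0,0,0],0,0.3],[[0,0,0],0,0.3]]'
```

```text
time_s: 32.63
position: [0.5231, 0.1435, 0.0975]
tool_rot: [[1.0, 0.0, -0.001], [0.001, 0.0, 1.0], [0.0, -1.0, 0.0]]
ft_force: [0.5, -0.8, -2.6]
grip_width: 0.0565
```

```bash
python3 -m pendant '[[[-0.02,-0.12,0],0,0.3],[[0,0,-0.15],0,0.3],[[0,0,-0.05],0,0.3],[[0,0,0],0,0.3],[[0,0,0],0,0.3]]'
```

```text
time_s: 33.05
position: [0.5224, 0.1397, 0.0915]
tool_rot: [[1.0, 0.0, -0.001], [0.001, 0.0, 1.0], [0.0, -1.0, 0.0]]
ft_force: [0.1, -0.0, -1.8]
grip_width: 0.0561
```

```bash
python3 -m pendant '[[[0,0,-0.05],0,0.3],[[0,0,-0.04],0,0.3],[[0,0,0],0,0.3]]'
python3 -m pendant '[[[0,0,-0.03],0,0.3],[[0,0,0],0,0.3]]'
```

```text
time_s: 33.3
position: [0.5223, 0.1397, 0.0886]
tool_rot: [[1.0, -0.0, -0.001], [0.001, -0.0, 1.0], [-0.0, -1.0, -0.0]]
ft_force: [-0.0, 0.3, -2.3]
grip_width: 0.056
time_s: 33.47
position: [0.5224, 0.1397, 0.0878]
tool_rot: [[1.0, -0.0, -0.001], [0.001, 0.0, 1.0], [-0.0, -1.0, 0.0]]
ft_force: [-0.0, 0.6, -2.7]
grip_width: 0.0566
```

```bash
python3 -m pendant '[[[0,0,-0.03],0,0.3],[[0,0,0],0,0.3]]'
python3 -m pendant '[[[0,0,-0.02],0,0.3],[[0,0,0],0,0.3]]'
```

```text
time_s: 33.63
position: [0.5224, 0.1397, 0.0878]
tool_rot: [[1.0, 0.001, -0.001], [0.001, -0.0, 1.0], [0.001, -1.0, -0.0]]
ft_force: [-2.1, -0.4, 5.0]
grip_width: 0.0562
time_s: 33.8
position: [0.5225, 0.1397, 0.0877]
tool_rot: [[1.0, 0.001, -0.001], [0.001, -0.0, 1.0], [0.001, -1.0, -0.0]]
ft_force: [-3.9, -0.5, 10.4]
grip_width: 0.0562
```

Contact. I'll release, rise straight up, then withdraw to the left (clear of the garlic and the row) and check.

```bash
python3 -m pendant '[[[0,0,0],0,0.75],[[0,0,0],0,0.9],[[0,0,0],0,1],[[0,0,0],0,1],[[0,0,0],0,1],[[0,0,0],0,1]]'
python3 -m pendant '[[[0,0,0.3],0,1],[[0,0,0.6],0,1],[[0,0,0.8],0,1],[[0,0,0.8],0,1],[[0,0,0.8],0,1],[[0,0,0.6],0,1],[[0,0,0],0,1],[[-0.3,0.7,0],0,1],[[-0.5,0.7,0],0,1],[[-0.5,0.7,0],0,1],[[-0.5,0.7,0],0,1],[[-0.5,0.7,0],0,1]]'
python3 -m pendant '[[[-0.3,0.8,0],0,1],[[-0.3,0.8,0],0,1],[[-0.3,0.8,0],0,1],[[-0.3,0.8,0],0,1],[[-0.3,0.8,0],0,1],[[-0.3,0.8,0],0,1],[[0,0.8,0],0,1],[[0,0.8,0],0,1],[[0,0,0],0,1],[[0,0,0],0,1]]'
python3 - <<'E'
from h import *
for n,t in(('top','t9'),('side','s9')):
    im,d=snap(n,t);P=cloud(n,d)
    for k,(c,h,r) in dict(OB,yel=((.516,-.004),.096,.021),red=((.443,-.004),.106,.0225),shk=((.433,.14),.09,.012),blu=((.522,.14),.130,.0285),garlic=((.65,.012),.05,.02),onion=((.66,.255),.07,.02)).items():
        try: print(n,k,r,*topfit(P,d,c,h,r,tol=.007))
        except Exception as e: print(k,'x')
    if n=='side': cv2.imwrite('pics/s9c.png',cv2.resize(im[90:250,150:310],None,fx=3.7,fy=3.7,interpolation=cv2.INTER_CUBIC)[:,:,::-1])
P=cloud('top',np.load('pics/top0.npz')['d']);d=np.load('pics/top0.npz')['d']
for k,c,h in(('garlic',(.65,.012),.05),('onion',(.66,.255),.07)):print('before',k,*topfit(P,d,c,h,.02,tol=.007))
E
```

```text
time_s: 34.3
position: [0.5224, 0.1397, 0.0864]
tool_rot: [[1.0, -0.0, -0.001], [0.001, -0.0, 1.0], [-0.0, -1.0, -0.0]]
ft_force: [0.2, -0.4, -0.2]
grip_width: 0.0851
time_s: 35.3
position: [0.4523, 0.2454, 0.203]
tool_rot: [[1.0, -0.001, -0.001], [0.001, -0.0, 1.0], [-0.001, -1.0, -0.0]]
ft_force: [-0.2, -0.1, 0.4]
grip_width: 0.0848
time_s: 36.13
position: [0.3989, 0.4372, 0.2026]
tool_rot: [[1.0, -0.001, -0.003], [0.003, -0.001, 1.0], [-0.001, -1.0, -0.001]]
ft_force: [-0.5, -0.0, 0.1]
grip_width: 0.0852
top yel 0.021 [ 0.5173 -0.0033  0.0207  0.5171 -0.0032] 183 0.0955
top red 0.0225 [ 0.4434 -0.0034  0.0219  0.4434 -0.0034] 211 0.1065
top shk 0.012 [0.4343 0.1419 0.0151 0.4339 0.1424] 86 0.0871
top blu 0.0285 [0.5236 0.1399 0.0288 0.5233 0.1403] 363 0.1277
top wide 0.0375 [0.5227 0.1407 0.0378 0.5109 0.1314] 168 0.0559
top clip 0.05 [ 0.5084 -0.1468  0.0501  0.5143 -0.1455] 803 0.1104
top garlic 0.02 [0.6471 0.0101 0.0152 0.6502 0.0127] 36 0.0459
top onion 0.02 [0.6568 0.2546 0.0246 0.6595 0.2541] 111 0.0675
side yel 0.021 [ 0.5161 -0.0083  0.0232  0.513  -0.0069] 69 0.0939
side red 0.0225 [ 0.4418 -0.0072  0.0241  0.4401 -0.0072] 89 0.1037
side shk 0.012 [0.4292 0.1413 0.0134 0.4307 0.1404] 20 0.0856
side blu 0.0285 [0.5212 0.1331 0.0336 0.5207 0.1373] 94 0.1256
side wide 0.0375 [0.5168 0.1324 0.0409 0.511  0.1233] 91 0.0547
side clip 0.05 [ 0.5087 -0.1493  0.046   0.5106 -0.1509] 256 0.1088
side garlic 0.02 [0.6473 0.01   0.0046 0.6474 0.0102] 4 0.0473
side onion 0.02 [0.6573 0.2488 0.0161 0.6563 0.2498] 23 0.0679
before garlic [0.6487 0.016  0.0147 0.6498 0.0112] 30 0.0458
before onion [0.6577 0.2553 0.0246 0.6583 0.2552] 117 0.0663
```

View pics/s9c.png

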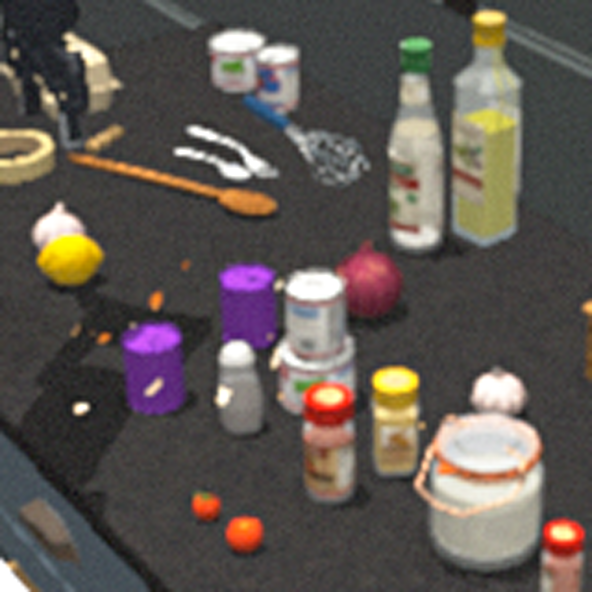

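View pics/t9.png

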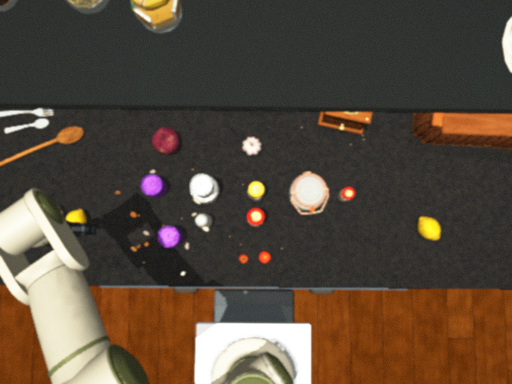

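The crop shows the blue tin upright and centred on the wide tin at (316,318). The shaker (240,388), yellow jar (396,420) and red jar (330,440) are all standing, and the gripper is clear. Handing in.

```bash
python3 -c "
from rig import env
print(env.close_job())"
```

```text
the job is handed in; nothing more can be done
None
```

The job is done and handed in at about 36 s. I placed the yellow jar, red jar, shaker and blue tin in that order, and all of them stand upright and released with the arm clear.

| Check (last top view) | Result |
|---|---|
| Yellow jar | about 1–2 mm from midway between the wide tin and the clip-top jar |
| Red jar | 74 mm in front of yellow, centre to centre, in line; gap about 30 mm |
| Shaker | about 89 mm in front of the wide tin's centre; gap about 29–30 mm |
| Blue tin | within about 1 mm of the wide tin's centre, top at z = 0.128 (0.130 expected) |

- **Left in place:** the clip-top jar, garlic and onion read where they were at the start, within measurement noise. The other bystanders look unmoved in the pictures.
- **Disagreements:** the side camera reads 1–4 mm lower in x and y than the top camera. Where the grasps gave a check on y, they fell between the two or nearer the side reading. The shaker's cap reads 1–2 mm to the left, which fits its slight lean.
- **Small specks:** bits that appear to float about 5 cm up lie around the shaker and wide tin. The gripper felt no resistance near them.

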